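Spot-mark an angle bracket in the over-centre clamp jig

TASK

Spot-mark the yellow angle bracket in the blue marking jig: first slide it along the base plate, between the guide rails, until it is fully home against the end stop. Then swing the clamp arm over centre so that its pointed foot comes down on the bracket, and let go so that the clamp holds it on its own for about a second. Finally throw the clamp back fully open and leave the bracket lying home in the jig, without disturbing the other things on the bench.

Things in the scene. Friction and masses are not known exactly. Their poses are not given: they have to be found in the camera images.
- jig: Blue base plate of the marking jig, fixed to the bench; 360 x 120 mm, top face 15 mm above the bench. Origin: on the bench (plate underside), directly below the face of the end stop. Its +x axis is level and is the direction in which the bracket slides in; +y is across; z up. The plate reaches from x = -250 to +110 mm.
- stop_face (a point): Steel end stop: middle of its face's top edge, 45 mm above the bench, at the jig's x = 0. The stop is 12 mm thick and 86 mm wide. Behind it a dark yoke (jig x = 18 to 70 mm, y within +-26 mm, top 77 mm above the bench) carries the clamp.
- rail_mouth (a point): Midway between the front ends of the two steel guide rails (jig x = -60 mm), at their top, 33 mm above the bench. The rails run from here to the stop, inner faces 76 mm apart; in front of them flared lead-ins widen to about 100 mm apart at the jig's x = -94 mm.
- bracket_center (a point): Loose yellow steel angle bracket, 0.4 to 0.85 kg: centre of its flat plate (110 mm long along its x, 70 wide along y, 10 thick), half-way up the thickness. It starts flat on the base plate, flange away from the stop, 90 to 130 mm short of home, a little crooked. Fully home, this point is at x = -55, y = 0, z = 20 mm in the jig's frame and the far edge touches the stop.
- flange_face (a point): Middle of the outer face of the bracket's upright flange, 55 mm from the plate's centre along the bracket's -x, 25 mm above its underside. The flange is 10 mm thick, 70 mm wide and 40 mm high overall: the place to push. The bracket's x axis points from here towards the stop.
- clamp (a joint): Clamp angle, rad: 0 = fully open (its stop; it starts there); 1.4 = shut, foot on the bracket, arm level. Arm and handle are one rigid V about the pivot. A spring drives it away from the dead centre at about 0.7 rad: below, it snaps open; above, shut. Nothing under the foot: it goes to 1.5. The moment is at most 0.9 N m: about 10 N pushes it off either end, 85 mm above the pivot.
- clamp_pivot (a point): The clamp's pivot axis (brass pins), 60 mm above the bench, at x = +35 mm, y = 0 in the jig's frame. The axis is the jig's y.
- clamp_tip (a point): Free end of the clamp arm, a flat steel bar 24 mm wide and 14 mm thick, 140 mm from the pivot (on its centre line). Open, it stands nearly upright, leaning 10 degrees towards the jig's -x; shut, it lies level towards -x, over the bracket. Fingers let down into the V between arm and handle can push the arm towards the jig's -x to shut it.
- foot_point (a point): Point of the clamp's dark foot, 100 mm along the arm from the pivot and 35 mm from the arm's centre line; shut, it bears on the middle of the bracket's plate (jig x = -65 mm).
- handle_tip (a point): Outer end of the orange round handle grip (24 mm thick), 150 mm from the pivot, 80 degrees round from the arm. Shut, the handle stands nearly upright, tip 208 mm above the bench, leaning 10 degrees towards the jig's -x; open, it slopes 20 degrees above level towards +x. Fingers in the V can push it towards the jig's +x to open the clamp.
- can_mid (a point): Spray can, 64 mm thick and 190 mm tall, bare metal with a red cap; bystander, point half-way up.
- pipe_stub: Dark steel pipe stub, 68 mm outside, 90 mm tall, standing; bystander, origin at its underside.
- hammer_grip (a point): Hammer lying on the bench; bystander, point on its handle.
- socket: Large steel wrench socket, 48 mm thick, 75 mm tall, standing; bystander, origin at its underside.
Mind the look-alikes: they are no part of the job. What is meant by the part that bears bracket_center is not pink, and is the smaller of those in its own colour.

How it is judged:
On the way, in this order (a step that is already met when the one before it is completed fails the run):
1. the bracket is fully home against the end stop, between the rails, with the clamp still open (x of bracket_center in the frame of jig above -0.06 m and y of bracket_center in the frame of jig between -0.006 and 0.006 m and z of bracket_center in the frame of jig below 0.025 m and angle between the x axis of bracket_center and the x axis of jig, either way round below 0.08 rad and angle between bracket_center's own z axis and vertical below 0.06 rad and value of joint clamp below 0.3 rad), for 0.2 s.
2. the clamp is shut on the bracket by itself: foot pressing on it, nothing of the robot touching clamp or bracket (x of bracket_center in the frame of jig above -0.06 m and y of bracket_center in the frame of jig between -0.006 and 0.006 m and z of bracket_center in the frame of jig below 0.025 m and angle between the x axis of bracket_center and the x axis of jig, either way round below 0.08 rad and angle between bracket_center's own z axis and vertical below 0.06 rad and value of joint clamp above 1.32 rad and contact force between clamp and bracket above 3 N and contact force between each of the arm, the fingers and clamp below 0.3 N and contact force between the fingers and bracket below 0.3 N), for 0.5 s.
At the end, for the whole second after the job is handed in: The clamp is fully open (joint below 0.1 rad) and still, and the bracket lies at rest and flat in the jig within 5 mm of the end stop, within 6 mm of the middle between the rails and square to within 0.08 rad (x of bracket_center in the frame of jig above -0.06 m and y of bracket_center in the frame of jig between -0.006 and 0.006 m and z of bracket_center in the frame of jig below 0.025 m and angle between the x axis of bracket_center and the x axis of jig, either way round below 0.08 rad and angle between bracket_center's own z axis and vertical below 0.06 rad and value of joint clamp below 0.1 rad and velocity of joint clamp between -0.1 and 0.1 rad/s and linear speed of bracket below 0.01 m/s); the robot touches nothing.
It fails at once if the clamp's foot comes down on a bracket that is not home (contact force between clamp and bracket above 1 N and not (x of bracket_center in the frame of jig above -0.06 m and y of bracket_center in the frame of jig between -0.006 and 0.006 m and z of bracket_center in the frame of jig below 0.025 m and angle between the x axis of bracket_center and the x axis of jig, either way round below 0.08 rad and angle between bracket_center's own z axis and vertical below 0.06 rad)).
It fails at once if a bystander is moved by more than 20 mm (distance of any of can_mid, pipe_stub, hammer_grip, socket from where it was at the start of the episode above 0.02 m).
It also fails if it takes over 64 s, if anything falls off the work surface, if the arm or the gripper's body presses on something with over 40 N, if the wrist force passes 120 N, or if a joint passes its speed limit or range.

ROBOT

A 7-joint arm with a two-finger parallel gripper is mounted at the origin on the work surface. World frame = base frame: x ahead of the robot, y to its left, z up, the work surface at z = 0. Lengths are in m, angles in rad, forces in N, time in s.
With the tool pointing down it reaches from about 0.425 to 0.8 m from the base axis. Payload 8.3 kg.
Tool frame: the origin (TCP) lies between the finger pads; the fingertips stand 22 mm ahead of it and the grasp point (between the pads) lies 3 mm ahead of it (arm.tip_extent is the z of the fingertips in the tool frame, in m); z points along the fingers, y is the direction in which the jaws open and shut (so a half turn about z gives the same grasp; the last joint's range is limited). The gripper opens to 85 mm and grips with 20 to 120 N. Pads are 22 mm wide; open, the fingers measure 114 mm over their backs; the gripper's body (76 mm by 85 mm) begins 54 mm behind the grasp point. The pads swing forward as they close: fully open they stand 13 mm farther back than shut.
Start: joints at [-1.218, 0.383, 0.016, 1.37, -0.006, 1.388, -0.046], TCP at [0.252, 0.572, 0.253] pointing down, gripper open.
Joint ranges: [-2.95, 2.95], [-0.25, 2.06], [-1.52, 1.56], [0.18, 2.33], [-1.44, 4.58], [0.02, 2.06], [-3.01, 3.01]. Speed limits (rad/s): [2.39, 2.39, 3.01, 3.01, 3.14, 3.14, 3.14].

INTERFACE

Orientations are given as a unit quaternion [w, x, y, z].
In Python, from cell import arm gives the robot as it stands.
- The arm moves only by the shell command python3 -m creep 'ROWS'. ROWS is JSON, a list of rows, each an object with "gripper": the finger opening in m, from 0 to 0.0854; "slide": the shift along the tool's x, y, z in m, a list of three; "rotation": the turn, a rotation vector about the tool's x, y, z in rad, a list of three. A call has 1 to 20 rows; each row shifts and turns the commanded pose from where the row before left it, along the tool's axes as they then stand; what a row does not reach is not made up. A row lasts 1/8 s, in which the tool goes at most 62.5 mm and 10.7 degrees, less where a joint would pass 70% of its speed; a pose out of reach is approached as far as the arm can. A call is refused whole if a number of a shift passes 0.0625 or a number of a turn 0.188, either way. A call with a gripper value outside its range is refused whole. The fingers move at their own pace and stop on an object; the grip force is fixed at half the most. Time passes only in rows, so rows that do not move let the fingers close. It gives the time, the measured TCP pose, the force and the opening at its end, in the units of the state.
- arm.read_state(): the state, without advancing time (a new reading comes with each control period).
- arm.camera(name): name is "scene" or "top"; returns a dict with "image" (384x512x3 uint8, red, green, blue), "K" (3x3 intrinsics, pixels), "dist" ([k1, k2, p1, p2, k3] as OpenCV has them; the pictures are not rectified), "eye" and "rotation" of the camera in the world. Camera axes: x right, y down, z forward; pixel columns grow to the right and rows downward; lengths in m; the calibration is good to about 2 mm. A picture is of the moment at which its call begins. There is no depth.
- arm.finish_job(): hands the job in, once; it reports no verdict.
The state is a dict: "time": time; "qpos": joint angles; "qd": joint speeds; "joint_efforts": joint torques, N m; "tcp_pos": TCP position; "tcp_rot": TCP orientation; "wrist_force": force on the tool from outside, world axes, zero at the start; "ft_torque": the same for the moment, N m; "grip_width": finger opening in m.
Only numpy, scipy, OpenCV 4.12 (cv2) and the standard library are available. Lean on these libraries where they do the work, as an engineer would, in place of code of your own. Each camera call takes 0.05 s, during which the arm holds its last target.

## Working session

There is one attempt and no reset: what is moved stays moved. The work goes in short steps, Python scripts to look and compute and a shell command to move; the robot and the scene stay as the last step left them, time stands still between calls to the robot, and variables do not carry over. Pictures are saved under pics/ and viewed, and the job is handed in when it is done.

```bash
ls; mkdir -p pics
python3 - <<'E'
from cell import arm
import cv2,json
s=arm.read_state();print(s)
for n in("scene","top"):
    c=arm.camera(n);cv2.imwrite(f"pics/{n}0.png",c["image"][:,:,::-1]);print(n,c["K"],c["dist"],c["eye"],c["rotation"])
print(arm.tip_extent)
E
```

```text
pics
{'time': 0.0, 'qpos': array([-1.21787703,  0.38423322,  0.01635091,  1.37114893, -0.00628718,
        1.38819887, -0.04650623]), 'qd': array([ 2.63655457e-04, -1.49782296e-03, -1.02842434e-03,  2.30796085e-03,
        8.73369673e-04,  1.19781304e-03, -2.36008188e-05]), 'joint_efforts': array([-4.32542956e-04, -6.27583838e+01,  8.43816139e-01, -3.71839499e+01,
        1.64856005e-02,  1.34698633e-02,  1.48926307e-05]), 'tcp_pos': array([0.25223563, 0.57134119, 0.25228409]), 'tcp_rot': array([-1.81156769e-04,  2.06375155e-01,  9.78472460e-01, -9.52469952e-04]), 'wrist_force': array([ 0.38930482, -0.49761807,  0.55487491]), 'ft_torque': array([-0.05621636, -0.00996608,  0.00840049]), 'grip_width': 0.0855258988903075}
scene [[420.14605249   0.         254.02840597]
 [  0.         420.14605249 189.9639735 ]
 [  0.           0.           1.        ]] [0.02021235 0.         0.         0.         0.        ] [1.21222785 0.98703505 0.93990474] [-0.13208349  0.26648667  0.83993045 -0.45393353]
top [[463.27318692   0.         253.0473193 ]
 [  0.         463.27318692 190.99744242]
 [  0.           0.           1.        ]] [-0.05963306  0.          0.          0.          0.        ] [ 0.44927684 -0.04451021  1.41902375] [ 0.02901912 -0.69972831  0.71361075 -0.01725946]
0.022
```

View pics/scene0.png

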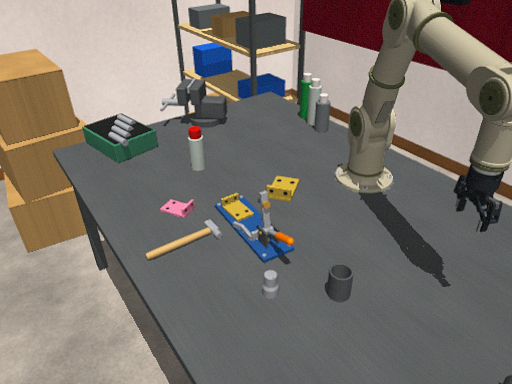

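View pics/top0.png

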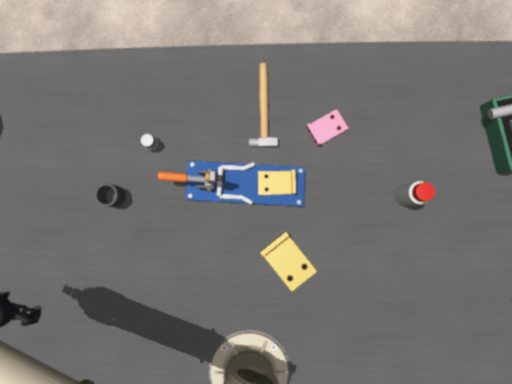

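The yellow candidates are the bracket on the blue plate (top 277,183; scene 237,207) and a larger loose one (top 289,262; scene 283,187). A pink one is at top 328,127. I choose the smaller yellow one on the jig and will check it in a crop, then measure.

```bash
cat > h.py <<'E'
import numpy as np,cv2
from cell import arm
from scipy.spatial.transform import Rotation as R
def rot(q): return R.from_quat([q[1],q[2],q[3],q[0]]).as_matrix()
def ray(c,px):
    p=cv2.undistortPoints(np.array(px,float).reshape(-1,1,2),np.array(c["K"]),np.array(c["dist"])).reshape(-1,2)
    d=np.c_[p,np.ones(len(p))]@rot(c["rotation"]).T
    return np.array(c["eye"]),d
def onz(c,px,z):
    e,d=ray(c,px); return e+d*((z-e[2])/d[:,2])[:,None]
def proj(c,X):
    X=np.array(X,float).reshape(-1,3); M=rot(c["rotation"]).T
    return cv2.projectPoints(X,cv2.Rodrigues(M)[0],-M@np.array(c["eye"]),np.array(c["K"]),np.array(c["dist"]))[0].reshape(-1,2)
def crop(c,x0,y0,x1,y1,s,f):
    cv2.imwrite(f,cv2.resize(c["image"][y0:y1,x0:x1,::-1],None,fx=s,fy=s,interpolation=cv2.INTER_CUBIC))
E
python3 - <<'E'
from h import *
t=arm.camera("top");s=arm.camera("scene")
crop(t,145,145,320,225,4,"pics/t1.png");crop(s,190,170,320,275,5,"pics/s1.png")
for n,c,roi,zs in(("top",t,(150,150,320,220),(.015,)),("scene",s,(190,170,320,275),(.015,))):
    h=cv2.cvtColor(c["image"],cv2.COLOR_RGB2HSV)
    m=cv2.inRange(h,(105,150,40),(125,255,255));k=np.zeros_like(m);k[roi[1]:roi[3],roi[0]:roi[2]]=1;m*=k
    pts=cv2.findNonZero(m);hull=cv2.convexHull(pts)
    r=cv2.minAreaRect(pts);print(n,r,cv2.boxPoints(r))
    ap=cv2.approxPolyDP(hull,4,True).reshape(-1,2);print(ap)
    print(onz(c,ap,.015))
    y=cv2.inRange(h,(20,110,90),(32,255,255))*k
    cs=cv2.findContours(y,0,2)[0]
    cs=[q for q in cs if cv2.contourArea(q)>30]
    for q in cs: print("yel",cv2.contourArea(q),cv2.minAreaRect(q),onz(c,cv2.boxPoints(cv2.minAreaRect(q)),.025).round(4).tolist())
E
```

```text
top ((245.24163818359375, 183.21078491210938), (116.21009063720703, 37.40547561645508), 3.224522590637207) [[186.17657 198.61557]
 [188.28058 161.26932]
 [304.3067  167.806  ]
 [302.2027  205.15225]]
[[302 205]
 [187 198]
 [188 170]
 [195 162]
 [296 168]
 [303 173]]
[[ 0.49606772 -0.16944761  0.015     ]
 [ 0.5242454   0.17954026  0.015     ]
 [ 0.60990704  0.17565443  0.015     ]
 [ 0.63405547  0.15391229  0.015     ]
 [ 0.60906151 -0.15413073  0.015     ]
 [ 0.5933343  -0.17502139  0.015     ]]
yel 95.0 ((289.5, 182.0), (20.0, 9.0), 90.0) [[0.5965, -0.1198, 0.025], [0.5959, -0.147, 0.025], [0.5354, -0.1455, 0.025], [0.5359, -0.1184, 0.025]]
scene ((252.50003051757812, 228.50001525878906), (86.26702880859375, 31.11269760131836), 45.0) [[211.00003 209.00002]
 [233.00003 187.00002]
 [294.00003 248.00002]
 [272.00003 270.     ]]
[[293 249]
 [264 262]
 [215 205]
 [243 197]]
[[ 0.53201084  0.19279194  0.015     ]
 [ 0.64471623  0.18689104  0.015     ]
 [ 0.61416378 -0.17345256  0.015     ]
 [ 0.49910297 -0.15530772  0.015     ]]
yel 437.0 ((235.60000610351562, 207.1999969482422), (31.223262786865234, 19.99692153930664), 52.12501525878906) [[0.5979, -0.1764, 0.025], [0.5042, -0.2126, 0.025], [0.535, -0.0335, 0.025], [0.6201, -0.0071, 0.025]]
yel 555.0 ((281.45947265625, 187.74325561523438), (30.742610931396484, 24.00225067138672), 9.462321281433105) [[0.4409, -0.0942, 0.025], [0.3257, -0.226, 0.025], [0.2495, -0.1203, 0.025], [0.3686, 0.0004, 0.025]]
```

View pics/t1.png

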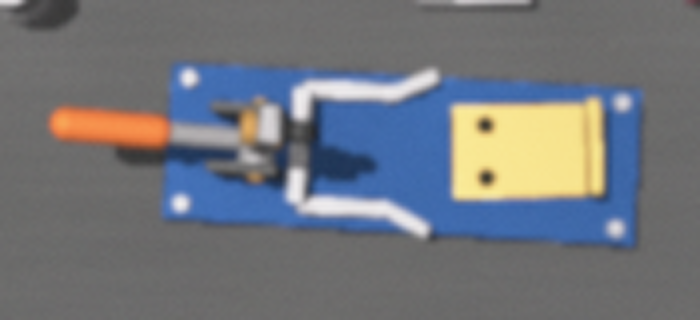

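View pics/s1.png

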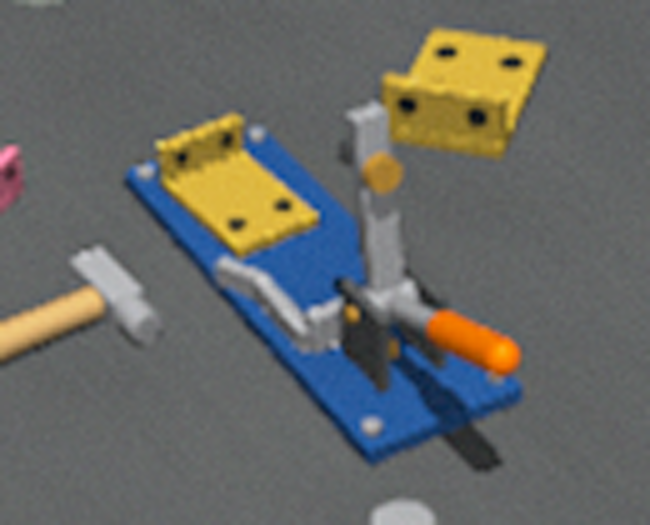

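The crops confirm the choice: the smaller yellow bracket lies on the blue plate, its flange away from the stop (top crop ~597,147) and its front edge at ~453,150. The clamp is open. Next I get the jig and bracket poses from the corners.

Run:
```python
from h import *
t=arm.camera("top");s=arm.camera("scene")
T=lambda P:(np.array(P,float)+.5)/4-.5+145
S=lambda P:(np.array(P,float)+.5)/5-.5+np.array([190,170])
pl=onz(t,T([(173,65),(640,90),(635,247),(163,217)]),.015)
print("plate\n",pl.round(4), np.linalg.norm(pl-np.roll(pl,-1,0),axis=1).round(4))
ps=onz(s,S([(372,462),(522,390),(127,178),(257,126)]),.015);print("scene plate\n",ps.round(4))
b=onz(t,T([(189,78),(623,102),(616,229),(180,203)]),.017);print("bolts",b.round(4))
ax=((b[0]-b[1])+(b[3]-b[2]))[:2];yaw=np.arctan2(ax[1],ax[0]);print("yaw",yaw)
ax=((pl[0]-pl[1])+(pl[3]-pl[2]))[:2];yaw2=np.arctan2(ax[1],ax[0]);print("yaw pl",yaw2)
u=np.array([np.cos(yaw),np.sin(yaw)]);v=np.array([-u[1],u[0]])
c=(b.mean(0)+pl.mean(0))[:2]/2; O=c+.07*u;print("origin",O,"from bolts",b.mean(0)[:2]+.07*u,"plate",pl.mean(0)[:2]+.07*u,"scene",ps.mean(0)[:2]+.07*u)
J=lambda P:np.c_[(P[:,:2]-O)@u,(P[:,:2]-O)@v].round(4)
print("bracket front",J(onz(t,T([(452,104),(455,198)]),.025)))
print("flange top outer",J(onz(t,T([(605,98),(606,197)]),.055)))
print("sc front",J(onz(s,S([(320,213),(240,253)]),.025)), "flange top",J(onz(s,S([(157,152),(240,115)]),.055)))
print("pivot scene",J(onz(s,S([(372,330)]),.06)))
print("stop face top top cam",J(onz(t,T([(313,90),(305,205)]),.045)),"handle tip", J(onz(t,T([(62,124)]),.111)))
print("lead-in ends",J(onz(t,T([(438,74),(430,237)]),.033)))
```

```text
plate
 [[ 0.638   0.1758  0.015 ]
 [ 0.6112 -0.1804  0.015 ]
 [ 0.4918 -0.1735  0.015 ]
 [ 0.5217  0.1845  0.015 ]] [0.3572 0.1196 0.3593 0.1167]
scene plate
 [[ 0.6447  0.1869  0.015 ]
 [ 0.525   0.1894  0.015 ]
 [ 0.6148 -0.1723  0.015 ]
 [ 0.4971 -0.1727  0.015 ]]
bolts [[ 0.6275  0.1633  0.017 ]
 [ 0.6021 -0.1671  0.017 ]
 [ 0.5057 -0.1593  0.017 ]
 [ 0.532   0.1711  0.017 ]]
yaw 1.4926934461075156
yaw pl 1.4916319328778622
origin [0.57169716 0.07158361] from bolts [0.5722547  0.07178563] plate [0.57113962 0.07138158] scene [0.57586957 0.07760744]
bracket front [[-0.1061 -0.039 ]
 [-0.1125  0.0319]]
flange top outer [[-0.2192 -0.0467]
 [-0.2238  0.0265]]
sc front [[-0.1129  0.0336]
 [-0.1015 -0.0387]] flange top [[-0.2059 -0.0507]
 [-0.2167  0.0246]]
pivot scene [[ 0.0563 -0.0244]]
stop face top top cam [[-0.0021 -0.0414]
 [-0.0016  0.0447]] handle tip [[0.1696 0.0004]]
lead-in ends [[-0.0943 -0.0602]
 [-0.0956  0.0626]]
```

Jig origin ≈ (0.572, 0.072) with yaw ≈ 1.492, and the sizes check (357x119 mm plate). The bracket's front edge is at jig x ≈ -0.109, y ≈ -0.004, and it is crooked by about +0.07 rad. I'll turn the tool so that tool x = jig x and tool y = -jig y, then travel high around to behind the flange.

```bash
cat >> h.py <<'E'
YAW=1.4925;O=np.array([.572,.072]);U=np.array([np.cos(YAW),np.sin(YAW)]);V=np.array([-U[1],U[0]])
def tcpj():
    s=arm.read_state();p=s["tcp_pos"];M=rot(s["tcp_rot"]);d=p[:2]-O
    M2=M.T@np.array([U[0],U[1],0]);
    f=s["wrist_force"]
    print("t %.2f"%s["time"],"jig xyz",(d@U).round(4),(d@V).round(4),p[2].round(4),"tilt/yawerr x-axis",np.arctan2(M2[1],M2[0]).round(4),"z",M[:,2].round(3),"grip",round(s["grip_width"],4),"F jig",(f[:2]@U).round(1),(f[:2]@V).round(1),f[2].round(1),"q7",s["qpos"][6].round(2),"ext",arm.tip_extent)
E
python3 -m creep '[{"gripper":0.04,"slide":[0,0,0],"rotation":[0,0,0.176]},{"gripper":0.04,"slide":[0,0,0],"rotation":[0,0,0.176]},{"gripper":0.04,"slide":[0,0,0],"rotation":[0,0,0.176]},{"gripper":0.04,"slide":[0,0,0],"rotation":[0,0,0.176]},{"gripper":0.04,"slide":[0,0,0],"rotation":[0,0,0.176]},{"gripper":0.04,"slide":[0,0,0],"rotation":[0,0,0.176]},{"gripper":0.04,"slide":[0,0,0],"rotation":[0,0,0.176]},{"gripper":0.04,"slide":[0,0,0],"rotation":[0,0,0]}]'; python3 -c "from h import *;tcpj()"
```

```text
time: 1.3
tcp_pos: [0.2523, 0.5717, 0.2531]
tcp_rot: [0.0, 0.733, 0.68, -0.0]
wrist_force: [-0.3, -0.0, -0.8]
grip_width: 0.0399
t 1.30 jig xyz 0.4732 0.3578 0.2531 tilt/yawerr x-axis 0.0026 z [ 0. -0. -1.] grip 0.0399 F jig -0.0 0.3 -0.8 q7 -1.22 ext 0.022
```

```bash
python3 -m creep '[{"gripper":0.04,"slide":[-0.049,0.0244,0],"rotation":[0,0,0]},{"gripper":0.04,"slide":[-0.049,0.0244,0],"rotation":[0,0,0]},{"gripper":0.04,"slide":[-0.049,0.0244,0],"rotation":[0,0,0]},{"gripper":0.04,"slide":[-0.049,0.0244,0],"rotation":[0,0,0]},{"gripper":0.04,"slide":[-0.049,0.0244,0],"rotation":[0,0,0]},{"gripper":0.04,"slide":[-0.049,0.0244,0],"rotation":[0,0,0]},{"gripper":0.04,"slide":[-0.049,0.0244,0],"rotation":[0,0,0]},{"gripper":0.04,"slide":[-0.049,0.0244,0],"rotation":[0,0,0]},{"gripper":0.04,"slide":[-0.049,0.0244,0],"rotation":[0,0,0]},{"gripper":0.04,"slide":[-0.049,0.0244,0],"rotation":[0,0,0]},{"gripper":0.04,"slide":[-0.049,0.0244,0],"rotation":[0,0,0]},{"gripper":0.04,"slide":[-0.049,0.0244,0],"rotation":[0,0,0]},{"gripper":0.04,"slide":[-0.049,0.0244,0],"rotation":[0,0,0]},{"gripper":0.04,"slide":[-0.049,0.0244,0],"rotation":[0,0,0]},{"gripper":0.04,"slide":[-0.049,0.0244,0],"rotation":[0,0,0]},{"gripper":0.04,"slide":[0,0,0],"rotation":[0,0,0]}]'; python3 -c "from h import *;tcpj()"
```

```text
time: 3.3
tcp_pos: [0.5601, -0.1948, 0.2526]
tcp_rot: [0.001, 0.735, 0.678, -0.002]
wrist_force: [-0.4, -0.4, -0.2]
grip_width: 0.0397
t 3.30 jig xyz -0.2669 -0.009 0.2526 tilt/yawerr x-axis -0.0015 z [-0.002 -0.004 -1.   ] grip 0.0397 F jig -0.5 0.4 -0.2 q7 0.43 ext 0.022
```

```bash
python3 -m creep '[{"gripper":0.04,"slide":[0,0,0.04],"rotation":[0,0,0]},{"gripper":0.04,"slide":[0,0,0.04],"rotation":[0,0,0]},{"gripper":0.04,"slide":[0,0,0.04],"rotation":[0,0,0]},{"gripper":0.04,"slide":[0,0,0.04],"rotation":[0,0,0]},{"gripper":0.04,"slide":[0,0,0.035],"rotation":[0,0,0]},{"gripper":0.04,"slide":[0,0,0],"rotation":[0,0,0]}]'
python3 - <<'E'
from h import *
tcpj();t=arm.camera("top");s=arm.camera("scene")
crop(t,145,125,345,245,4,"pics/t2.png");crop(s,170,120,320,270,4,"pics/s2.png")
E
```

```text
time: 4.05
tcp_pos: [0.5591, -0.1872, 0.056]
tcp_rot: [-0.002, 0.732, 0.681, -0.001]
wrist_force: [0.0, 0.6, 0.2]
grip_width: 0.0403
t 4.05 jig xyz -0.2594 -0.0074 0.056 tilt/yawerr x-axis 0.0055 z [-0.005  0.002 -1.   ] grip 0.0403 F jig 0.6 0.0 0.2 q7 0.54 ext 0.022
```

View pics/s2.png

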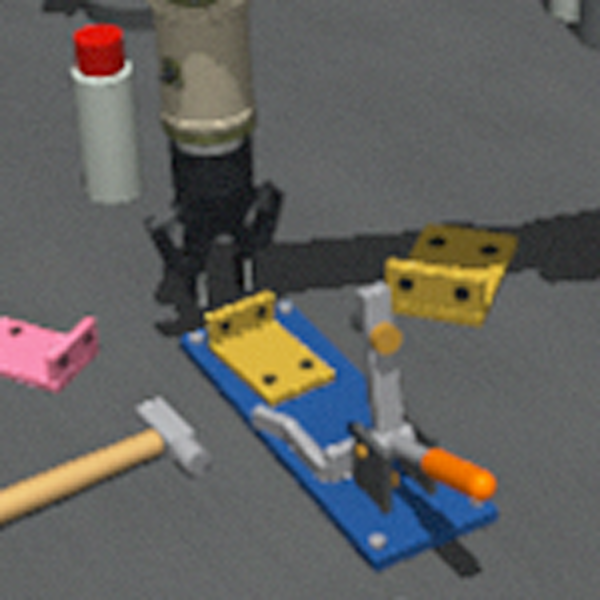

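View pics/t2.png

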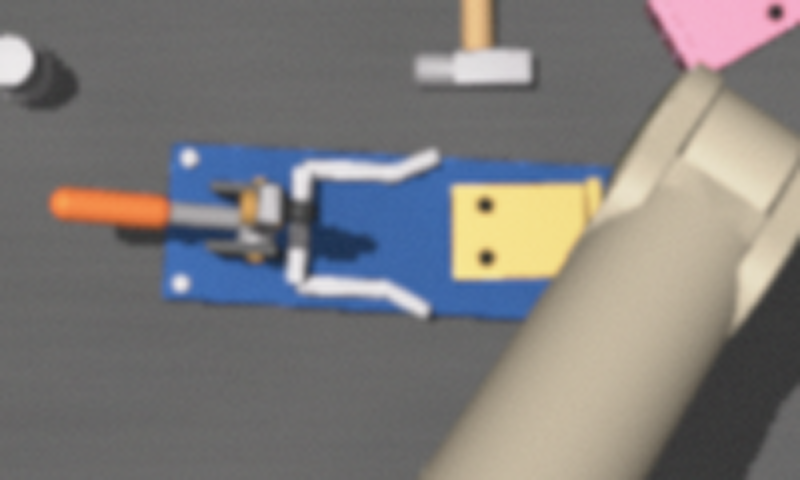

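The fingers stand behind the flange (scene crop 210,290). Now I push slowly.

```bash
python3 -m creep '[{"gripper":0.04,"slide":[0.008,0,0],"rotation":[0,0,0]},{"gripper":0.04,"slide":[0.008,0,0],"rotation":[0,0,0]},{"gripper":0.04,"slide":[0.008,0,0],"rotation":[0,0,0]},{"gripper":0.04,"slide":[0.008,0,0],"rotation":[0,0,0]},{"gripper":0.04,"slide":[0.008,0,0],"rotation":[0,0,0]},{"gripper":0.04,"slide":[0.008,0,0],"rotation":[0,0,0]},{"gripper":0.04,"slide":[0.008,0,0],"rotation":[0,0,0]},{"gripper":0.04,"slide":[0.008,0,0],"rotation":[0,0,0]}]'
python3 - <<'E'
from h import *
tcpj();t=arm.camera("top");s=arm.camera("scene")
crop(t,145,125,345,245,4,"pics/t3.png");crop(s,190,170,320,275,5,"pics/s3.png")
E
```

```text
time: 5.15
tcp_pos: [0.5656, -0.1271, 0.0587]
tcp_rot: [0.001, 0.734, 0.679, -0.001]
wrist_force: [-0.2, -6.3, 0.3]
grip_width: 0.0399
t 5.15 jig xyz -0.199 -0.0092 0.0587 tilt/yawerr x-axis -0.0005 z [ 0.    -0.003 -1.   ] grip 0.0399 F jig -6.3 -0.3 0.3 q7 0.43 ext 0.022
```

View pics/s3.png

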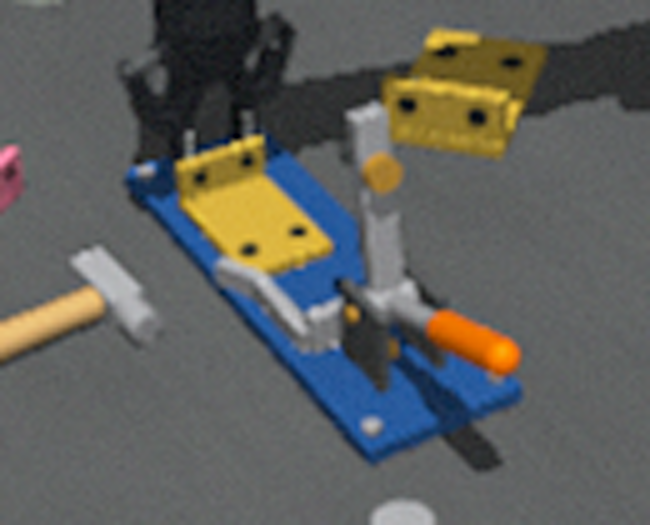

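View pics/t3.png

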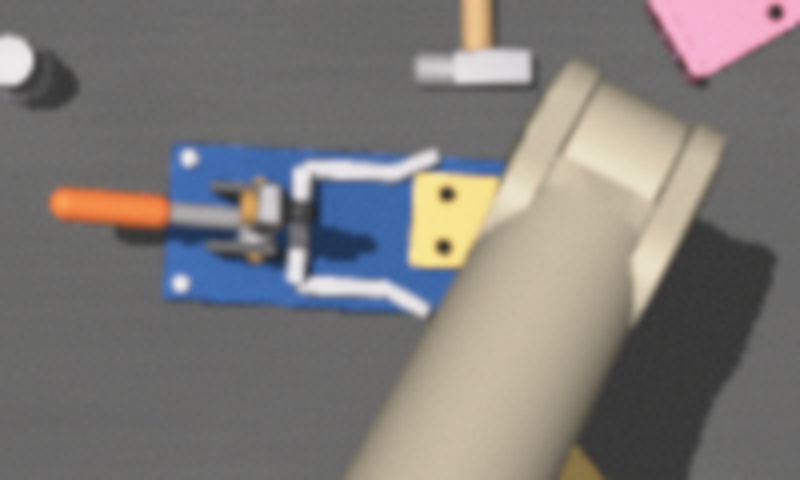

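The bracket is now square (top crop: front edge at 412, y 172–268) but about 8 mm to -y of the centre line. I'll push diagonally into the lead-ins.

```bash
python3 -m creep '[{"gripper":0.04,"slide":[0.006,-0.0012,0],"rotation":[0,0,0]},{"gripper":0.04,"slide":[0.006,-0.0012,0],"rotation":[0,0,0]},{"gripper":0.04,"slide":[0.006,-0.0012,0],"rotation":[0,0,0]},{"gripper":0.04,"slide":[0.006,-0.0012,0],"rotation":[0,0,0]},{"gripper":0.04,"slide":[0.006,-0.0012,0],"rotation":[0,0,0]},{"gripper":0.04,"slide":[0.006,-0.0012,0],"rotation":[0,0,0]},{"gripper":0.04,"slide":[0.006,0,0],"rotation":[0,0,0]}]'
python3 - <<'E'
from h import *
tcpj();t=arm.camera("top");s=arm.camera("scene")
crop(t,145,125,345,245,4,"pics/t4.png");crop(s,190,170,320,275,5,"pics/s4.png")
E
```

```text
time: 6.12
tcp_pos: [0.5606, -0.0864, 0.0586]
tcp_rot: [0.001, 0.735, 0.678, -0.002]
wrist_force: [-4.2, -10.2, 5.3]
grip_width: 0.0401
t 6.12 jig xyz -0.1588 -0.001 0.0586 tilt/yawerr x-axis -0.002 z [-0.001 -0.004 -1.   ] grip 0.0401 F jig -10.4 3.4 5.3 q7 0.35 ext 0.022
```

View pics/s4.png

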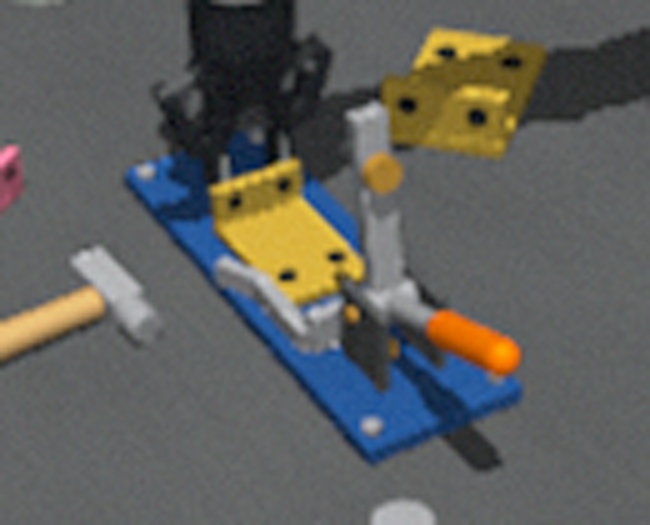

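View pics/t4.png

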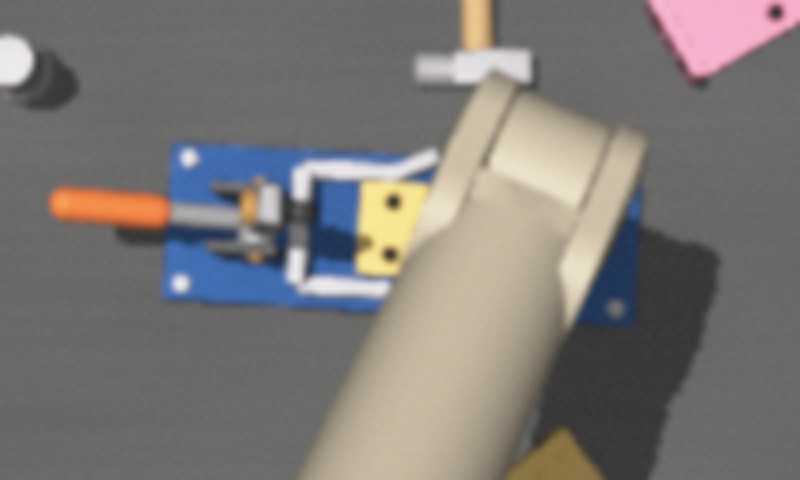

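The bracket is centred between the rails (front edge at crop 358, stop at ~312). About 37 mm remain.

```bash
python3 -m creep '[{"gripper":0.04,"slide":[0.006,0,0],"rotation":[0,0,0]},{"gripper":0.04,"slide":[0.006,0,0],"rotation":[0,0,0]},{"gripper":0.04,"slide":[0.006,0,0],"rotation":[0,0,0]},{"gripper":0.04,"slide":[0.006,0,0],"rotation":[0,0,0]},{"gripper":0.04,"slide":[0.004,0,0],"rotation":[0,0,0]},{"gripper":0.04,"slide":[0.002,0,0],"rotation":[0,0,0]}]'; python3 -c "from h import *;tcpj()"
```

```text
time: 6.98
tcp_pos: [0.5629, -0.0569, 0.0586]
tcp_rot: [0.001, 0.735, 0.678, -0.002]
wrist_force: [-5.2, -11.5, 5.3]
grip_width: 0.04
t 6.97 jig xyz -0.1292 -0.001 0.0586 tilt/yawerr x-axis -0.0021 z [-0.001 -0.004 -1.   ] grip 0.04 F jig -11.9 4.3 5.3 q7 0.3 ext 0.022
```

```bash
python3 -m creep '[{"gripper":0.04,"slide":[0.002,0,0],"rotation":[0,0,0]},{"gripper":0.04,"slide":[0.002,0,0],"rotation":[0,0,0]},{"gripper":0.04,"slide":[0.002,0,0],"rotation":[0,0,0]}]'; python3 -c "from h import *;tcpj()"
python3 -m creep '[{"gripper":0.04,"slide":[0.002,0,0],"rotation":[0,0,0]}]'; python3 -c "from h import *;tcpj()"
```

```text
time: 7.35
tcp_pos: [0.5633, -0.0512, 0.0586]
tcp_rot: [0.001, 0.735, 0.678, -0.002]
wrist_force: [-5.7, -10.2, 5.6]
grip_width: 0.04
t 7.35 jig xyz -0.1235 -0.001 0.0586 tilt/yawerr x-axis -0.0026 z [-0.002 -0.004 -1.   ] grip 0.04 F jig -10.6 4.9 5.6 q7 0.28 ext 0.022
time: 7.48
tcp_pos: [0.5635, -0.0492, 0.0586]
tcp_rot: [0.001, 0.735, 0.678, -0.002]
wrist_force: [-5.3, -11.7, 6.1]
grip_width: 0.0398
t 7.47 jig xyz -0.1215 -0.001 0.0586 tilt/yawerr x-axis -0.0026 z [-0.001 -0.004 -1.   ] grip 0.0398 F jig -12.1 4.3 6.1 q7 0.28 ext 0.022
```

```bash
for i in 1 2 ; do python3 -m creep '[{"gripper":0.04,"slide":[0.002,0,0],"rotation":[0,0,0]}]' >/dev/null; python3 -c "from h import *;tcpj()"; done
```

```text
t 7.60 jig xyz -0.1211 -0.001 0.0586 tilt/yawerr x-axis -0.0034 z [-0.001 -0.006 -1.   ] grip 0.0402 F jig -19.5 3.6 3.5 q7 0.28 ext 0.022
t 7.72 jig xyz -0.121 -0.001 0.0587 tilt/yawerr x-axis -0.0049 z [-0.001 -0.008 -1.   ] grip 0.0405 F jig -24.4 4.1 3.0 q7 0.27 ext 0.022
```

Motion stalled at TCP x = -0.121 with the force rising to 24 N, where home was predicted. I'll hold, back off, rise and look.

```bash
python3 -m creep '[{"gripper":0.04,"slide":[0.001,0,0],"rotation":[0,0,0]},{"gripper":0.04,"slide":[0,0,0],"rotation":[0,0,0]},{"gripper":0.04,"slide":[-0.006,0,0],"rotation":[0,0,0]},{"gripper":0.04,"slide":[-0.02,0,0],"rotation":[0,0,0]},{"gripper":0.04,"slide":[-0.03,0,0],"rotation":[0,0,0]},{"gripper":0.0,"slide":[-0.03,0,-0.03],"rotation":[0,0,0]},{"gripper":0.0,"slide":[-0.03,0,-0.05],"rotation":[0,0,0]},{"gripper":0.0,"slide":[-0.03,0,-0.06],"rotation":[0,0,0]},{"gripper":0.0,"slide":[0,0,-0.06],"rotation":[0,0,0]},{"gripper":0.0,"slide":[0,0,-0.04],"rotation":[0,0,0]}]'
python3 - <<'E'
from h import *
tcpj();t=arm.camera("top");s=arm.camera("scene")
crop(t,145,125,345,245,4,"pics/t5.png");crop(s,190,170,320,275,5,"pics/s5.png")
E
```

```text
time: 8.98
tcp_pos: [0.554, -0.185, 0.2973]
tcp_rot: [0.001, 0.734, 0.679, 0.001]
wrist_force: [1.3, 0.5, -0.6]
grip_width: 0.0001
t 8.97 jig xyz -0.2576 -0.0022 0.2973 tilt/yawerr x-axis 0.0003 z [ 0.003 -0.    -1.   ] grip 0.0001 F jig 0.6 -1.2 -0.6 q7 0.41 ext 0.022
```

View pics/s5.png

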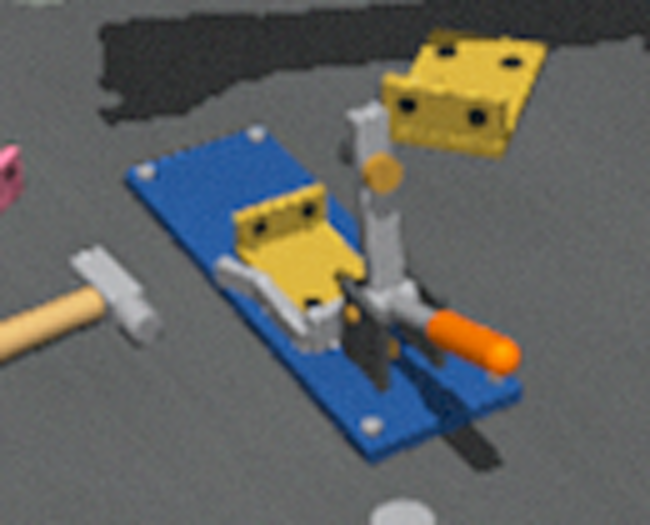

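View pics/t5.png

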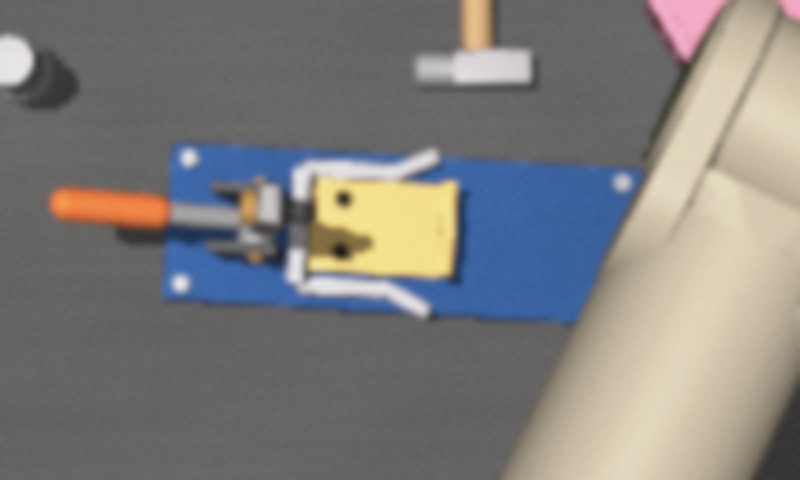

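The bracket is home: the front edge sits at the stop (top crop ~312), the flange outer face is at ~458, and it is straight between the rails. Before entering the V, I check where the closed fingertips really are.

Run:
```python
from h import *
t=arm.camera("top");s=arm.camera("scene")
st=arm.read_state();p=st["tcp_pos"]
for e in (.022,.009,.035): print(e,proj(s,p-[0,0,e]))
a=proj(s,p-[0,0,.022])[0].astype(int);x0,y0=a[0]-40,a[1]-60
print(x0,y0);crop(s,x0,y0,x0+80,y0+90,6,"pics/s6.png")
T=lambda P:(np.array(P,float)+.5)/4-.5+np.array([145,125])
J=lambda P:np.c_[(P[:,:2]-O)@U,(P[:,:2]-O)@V].round(4)
print("flange outer top",J(onz(t,T([(459,181),(455,279)]),.055)))
```

```text
0.022 [[223.00395024 138.47125814]]
0.009 [[222.77753662 135.13819807]]
0.035 [[223.22808589 141.77180056]]
183 78
flange outer top [[-0.112  -0.0381]
 [-0.1132  0.0346]]
```

View pics/s6.png

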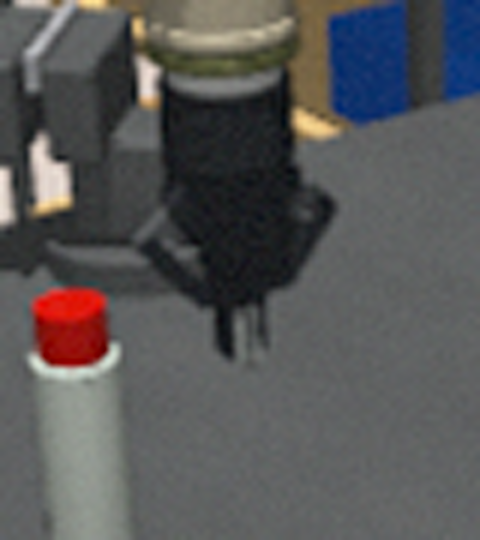

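Fingertips match TCP − 22 mm (seen at scene 224,139; predicted 223,138.5). Now I move over the V and let the closed fingers down at jig x ≈ 0.064.

```bash
python3 -m creep '[{"gripper":0,"slide":[0.05,0,0],"rotation":[0,0,0]},{"gripper":0,"slide":[0.05,0,0],"rotation":[0,0,0]},{"gripper":0,"slide":[0.05,0,0],"rotation":[0,0,0]},{"gripper":0,"slide":[0.05,0,0],"rotation":[0,0,0]},{"gripper":0,"slide":[0.05,0,0],"rotation":[0,0,0]},{"gripper":0,"slide":[0.05,0,0],"rotation":[0,0,0]},{"gripper":0,"slide":[0.022,-0.002,0],"rotation":[0,0,0]},{"gripper":0,"slide":[0,0,0],"rotation":[0,0,0]}]'; python3 -c "from h import *;tcpj()"
```

```text
time: 10.18
tcp_pos: [0.5761, 0.1393, 0.2925]
tcp_rot: [-0.001, 0.733, 0.681, -0.001]
wrist_force: [0.1, -1.5, 0.2]
grip_width: 0.0001
t 10.18 jig xyz 0.0674 0.0012 0.2925 tilt/yawerr x-axis 0.0048 z [-0.003 -0.001 -1.   ] grip 0.0001 F jig -1.5 -0.2 0.2 q7 -0.17 ext 0.022
```

```bash
python3 -m creep '[{"gripper":0,"slide":[0,0,0.03],"rotation":[0,0,0]},{"gripper":0,"slide":[0,0,0.03],"rotation":[0,0,0]},{"gripper":0,"slide":[0,0,0.03],"rotation":[0,0,0]},{"gripper":0,"slide":[0,0,0.03],"rotation":[0,0,0]},{"gripper":0,"slide":[0,0,0.015],"rotation":[0,0,0]},{"gripper":0,"slide":[0,0,0],"rotation":[0,0,0]}]'
python3 - <<'E'
from h import *
tcpj();s=arm.camera("scene");t=arm.camera("top")
crop(s,190,130,320,275,5,"pics/s7.png")
crop(t,145,125,345,245,4,"pics/t7.png")
E
```

```text
time: 10.92
tcp_pos: [0.5763, 0.1361, 0.1585]
tcp_rot: [-0.0, 0.734, 0.679, -0.001]
wrist_force: [0.2, -0.5, 0.5]
grip_width: -0.0003
t 10.93 jig xyz 0.0642 0.0007 0.1585 tilt/yawerr x-axis -0.0004 z [-0.002 -0.001 -1.   ] grip -0.0003 F jig -0.5 -0.3 0.5 q7 -0.12 ext 0.022
```

View pics/s7.png

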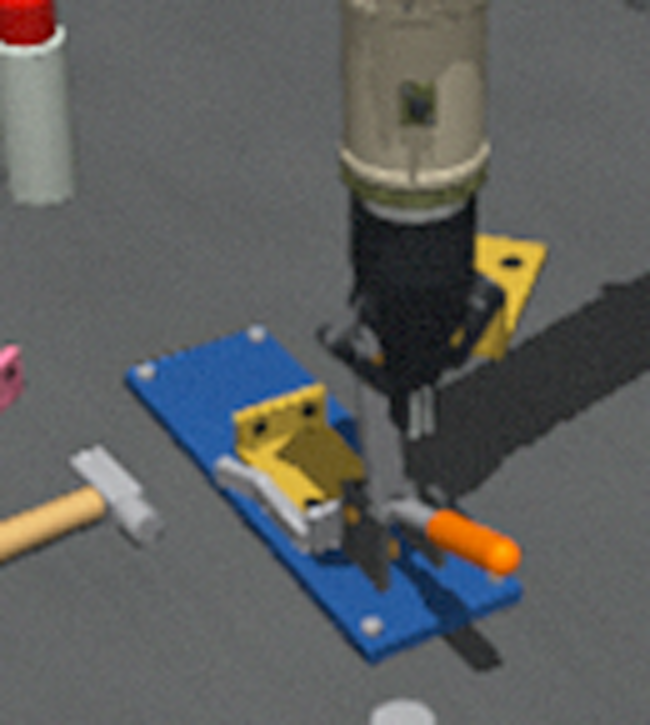

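The fingers stand in the V, free (crop 420,410). Pushing the arm towards -x.

```bash
python3 -m creep '[{"gripper":0,"slide":[-0.012,0,0],"rotation":[0,0,0]},{"gripper":0,"slide":[-0.012,0,0],"rotation":[0,0,0]},{"gripper":0,"slide":[-0.012,0,0],"rotation":[0,0,0]},{"gripper":0,"slide":[-0.012,0,0],"rotation":[0,0,0]}]'; python3 -c "
from h import *
tcpj();crop(arm.camera('scene'),190,130,320,275,5,'pics/s8.png')"
```

```text
time: 11.52
tcp_pos: [0.5731, 0.0933, 0.1592]
tcp_rot: [-0.002, 0.733, 0.681, 0.002]
wrist_force: [1.8, 12.2, -3.6]
grip_width: -0.0001
t 11.53 jig xyz 0.0213 0.0006 0.1592 tilt/yawerr x-axis 0.0051 z [ 0.001  0.005 -1.   ] grip -0.0001 F jig 12.3 -0.8 -3.6 q7 -0.05 ext 0.022
```

View pics/s8.png

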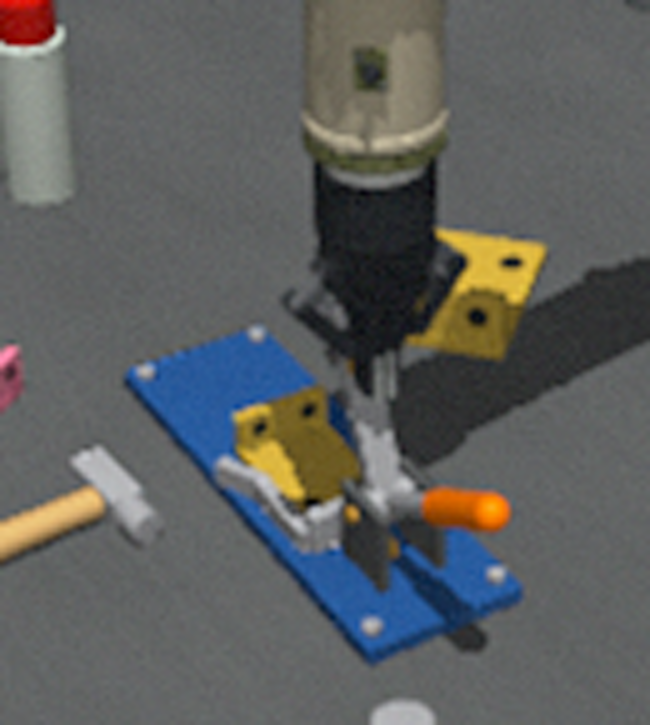

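The clamp follows at 12 N. I carry on past dead centre, well clear of the handle.

```bash
python3 -m creep '[{"gripper":0,"slide":[-0.012,0,0],"rotation":[0,0,0]},{"gripper":0,"slide":[-0.012,0,0],"rotation":[0,0,0]},{"gripper":0,"slide":[-0.012,0,0],"rotation":[0,0,0]},{"gripper":0,"slide":[-0.012,0,0],"rotation":[0,0,0]},{"gripper":0,"slide":[-0.014,0,0],"rotation":[0,0,0]},{"gripper":0,"slide":[-0.014,0,0],"rotation":[0,0,0]},{"gripper":0,"slide":[-0.014,0,0],"rotation":[0,0,0]},{"gripper":0,"slide":[-0.014,0,0],"rotation":[0,0,0]},{"gripper":0,"slide":[-0.014,0,0],"rotation":[0,0,0]}]'; python3 -c "
from h import *
tcpj();crop(arm.camera('scene'),190,130,320,275,5,'pics/s9.png')"
```

```text
time: 12.7
tcp_pos: [0.5639, -0.0291, 0.1591]
tcp_rot: [0.0, 0.734, 0.679, -0.0]
wrist_force: [0.1, 0.1, -0.2]
grip_width: -0.0003
t 12.70 jig xyz -0.1014 0.0002 0.1591 tilt/yawerr x-axis 0.0011 z [-0. -0. -1.] grip -0.0003 F jig 0.1 -0.1 -0.2 q7 0.16 ext 0.022
```

View pics/s9.png

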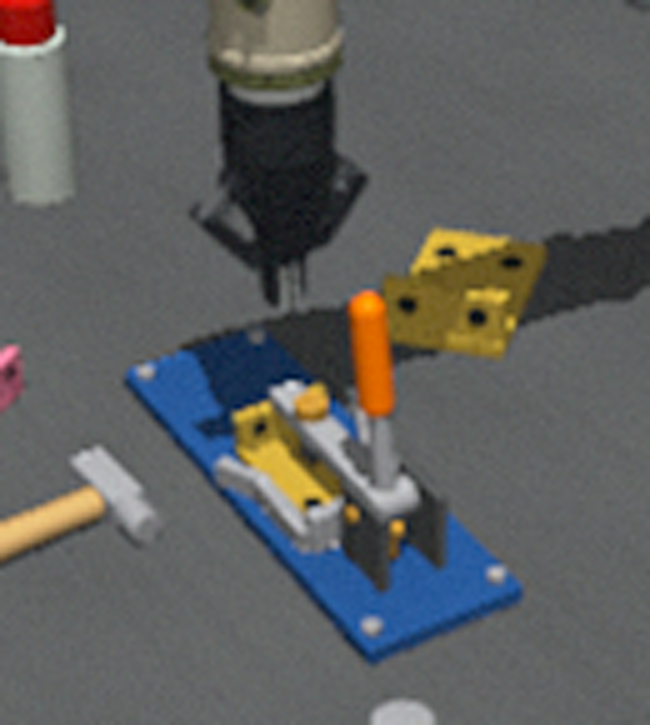

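The clamp is shut with the foot on the bracket. The handle is upright (crop 370,350), the arm lies level over the bracket, and the gripper is clear with forces ~0. I hold for ~1.4 s while rising 20 mm.

```bash
python3 -m creep '[{"gripper":0,"slide":[0,0,-0.01],"rotation":[0,0,0]},{"gripper":0,"slide":[0,0,-0.01],"rotation":[0,0,0]},{"gripper":0,"slide":[0,0,0],"rotation":[0,0,0]},{"gripper":0,"slide":[0,0,0],"rotation":[0,0,0]},{"gripper":0,"slide":[0,0,0],"rotation":[0,0,0]},{"gripper":0,"slide":[0,0,0],"rotation":[0,0,0]},{"gripper":0,"slide":[0,0,0],"rotation":[0,0,0]},{"gripper":0,"slide":[0,0,0],"rotation":[0,0,0]},{"gripper":0,"slide":[0,0,0],"rotation":[0,0,0]},{"gripper":0,"slide":[0,0,0],"rotation":[0,0,0]},{"gripper":0,"slide":[0,0,0],"rotation":[0,0,0]}]'; python3 -c "
from h import *
tcpj();crop(arm.camera('scene'),200,180,300,260,7,'pics/s10.png');crop(arm.camera('top'),145,125,345,245,4,'pics/t10.png')"
```

```text
time: 14.12
tcp_pos: [0.564, -0.028, 0.1792]
tcp_rot: [-0.0, 0.734, 0.679, -0.0]
wrist_force: [-0.6, 0.8, -0.3]
grip_width: 0.0002
t 14.12 jig xyz -0.1003 0.0001 0.1792 tilt/yawerr x-axis 0.0014 z [-0. -0. -1.] grip 0.0002 F jig 0.7 0.7 -0.3 q7 0.15 ext 0.022
```

View pics/s10.png

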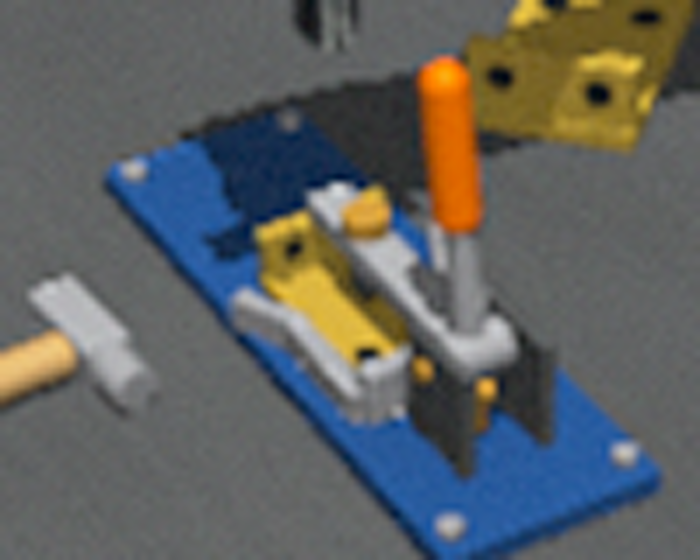

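```bash
python3 - <<'E'
from h import *
s=arm.camera("scene")
for th in (1.4,1.3,1.5):
    a=np.pi/2-( -(th-1.4)+(-.1745)); # handle angle from +x
    a=.349+th
    q=O+U*(.035+.15*np.cos(a)); print(th,proj(s,[q[0],q[1],.06+.15*np.sin(a)]))
E
python3 -m creep '[{"gripper":0,"slide":[0.02,0,0],"rotation":[0,0,0]},{"gripper":0,"slide":[0.02,0,0],"rotation":[0,0,0]},{"gripper":0,"slide":[0.02,0,0],"rotation":[0,0,0]},{"gripper":0,"slide":[0.014,0,0],"rotation":[0,0,0]},{"gripper":0,"slide":[0.012,0,0],"rotation":[0,0,0]},{"gripper":0,"slide":[0.012,0,0],"rotation":[0,0,0]},{"gripper":0,"slide":[0.012,0,0],"rotation":[0,0,0]}]'; python3 -c "
from h import *
tcpj();crop(arm.camera('scene'),190,130,320,275,5,'pics/s11.png')"
```

```text
1.4 [[262.40786601 188.72886458]]
1.3 [[264.84957096 190.43831379]]
1.5 [[260.05759701 187.47489169]]
time: 15.15
tcp_pos: [0.573, 0.0794, 0.1797]
tcp_rot: [0.001, 0.735, 0.678, -0.001]
wrist_force: [0.9, -6.8, 1.8]
grip_width: 0.0002
t 15.15 jig xyz 0.0074 -0.0004 0.1797 tilt/yawerr x-axis -0.0022 z [ 0.001 -0.003 -1.   ] grip 0.0002 F jig -6.7 -1.4 1.8 q7 -0.05 ext 0.022
```

View pics/s11.png

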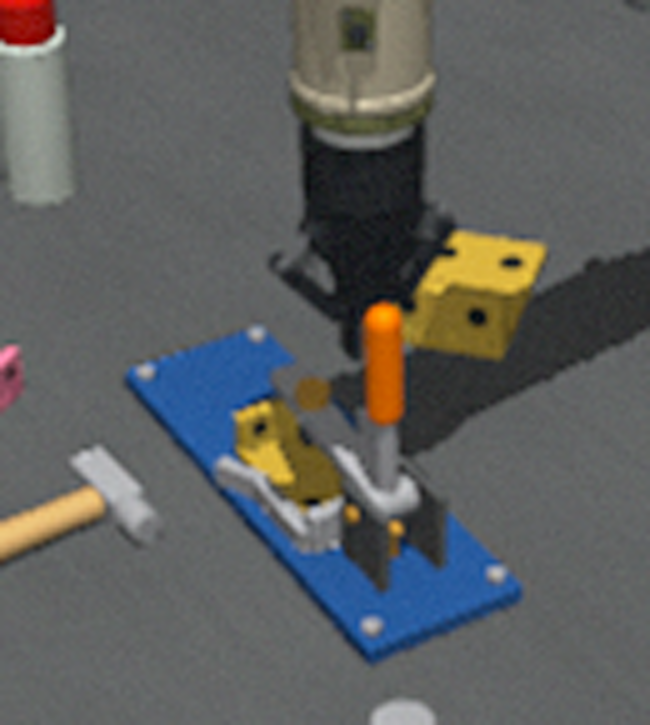

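Before opening, the handle tip at (263.6,188.6) matched shut (1.4 predicts 262.4,188.7), and the hold lasted ~1.5 s untouched. The handle is now moving at about 7 N; I carry on past dead centre.

```bash
python3 -m creep '[{"gripper":0,"slide":[0.012,0,0],"rotation":[0,0,0]},{"gripper":0,"slide":[0.012,0,0],"rotation":[0,0,0]},{"gripper":0,"slide":[0.012,0,0],"rotation":[0,0,0]},{"gripper":0,"slide":[0.012,0,0],"rotation":[0,0,0]},{"gripper":0,"slide":[0.012,0,0],"rotation":[0,0,0]},{"gripper":0,"slide":[0.012,0,0],"rotation":[0,0,0]},{"gripper":0,"slide":[0.012,0,0],"rotation":[0,0,0]},{"gripper":0,"slide":[0,0,0],"rotation":[0,0,0]}]'; python3 -c "
from h import *
tcpj();crop(arm.camera('scene'),190,130,320,275,5,'pics/s12.png')"
```

```text
time: 16.2
tcp_pos: [0.5788, 0.1677, 0.1791]
tcp_rot: [-0.0, 0.733, 0.68, 0.0]
wrist_force: [0.2, 0.5, -0.0]
grip_width: 0.0
t 16.20 jig xyz 0.0959 0.0007 0.1791 tilt/yawerr x-axis 0.0042 z [-0.     0.001 -1.   ] grip 0.0 F jig 0.5 -0.2 -0.0 q7 -0.18 ext 0.022
```

View pics/s12.png

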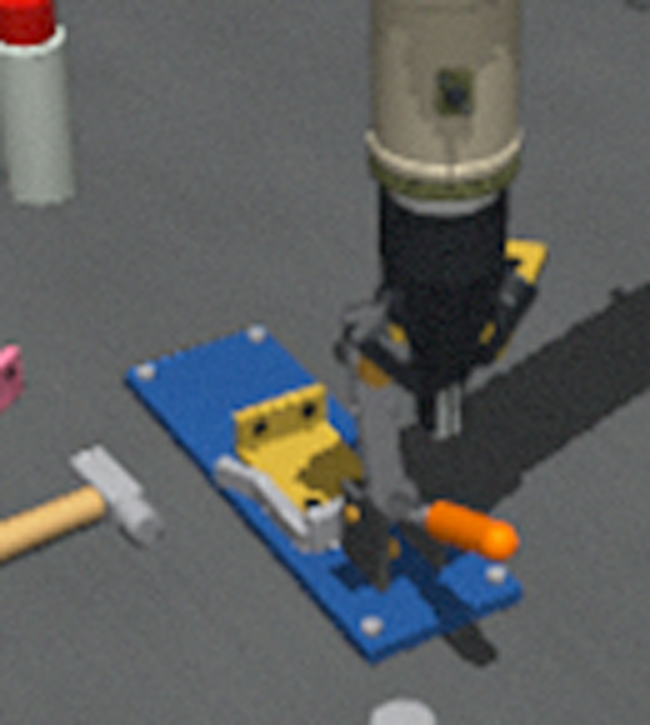

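The clamp snapped open (handle tip at crop ~500,540). I rise straight up and then away in +x to look.

```bash
python3 -m creep '[{"gripper":0,"slide":[0,0,-0.04],"rotation":[0,0,0]},{"gripper":0,"slide":[0,0,-0.05],"rotation":[0,0,0]},{"gripper":0,"slide":[0,0,-0.04],"rotation":[0,0,0]},{"gripper":0,"slide":[0.05,0,0],"rotation":[0,0,0]},{"gripper":0,"slide":[0.05,0,0],"rotation":[0,0,0]},{"gripper":0,"slide":[0.05,0,0],"rotation":[0,0,0]},{"gripper":0,"slide":[0.05,0,0],"rotation":[0,0,0]},{"gripper":0,"slide":[0,0,0],"rotation":[0,0,0]},{"gripper":0,"slide":[0,0,0],"rotation":[0,0,0]}]'
python3 - <<'E'
from h import *
tcpj();s=arm.camera('scene');t=arm.camera('top')
crop(s,190,170,320,275,5,'pics/s13.png');crop(t,145,125,345,245,4,'pics/t13.png')
cv2.imwrite('pics/full13.png',np.hstack([s["image"],t["image"]])[::1,:,::-1][:, :, :].copy() if 0 else t["image"][:,:,::-1])
cv2.imwrite('pics/sfull13.png',s["image"][:,:,::-1])
for th in (0,.1,.2):
    a=.349+th
    q=O+U*(.035+.15*np.cos(a)); print(th,proj(s,[q[0],q[1],.06+.15*np.sin(a)]))
E
```

```text
time: 17.38
tcp_pos: [0.5948, 0.3638, 0.309]
tcp_rot: [0.001, 0.734, 0.679, -0.0]
wrist_force: [0.2, -0.9, 1.8]
grip_width: -0.0005
t 17.38 jig xyz 0.2927 0.0001 0.309 tilt/yawerr x-axis 0.0003 z [ 0.    -0.001 -1.   ] grip -0.0005 F jig -0.9 -0.3 1.8 q7 -0.47 ext 0.022
0 [[291.52364571 241.67670089]]
0.1 [[290.5539376  237.05119809]]
0.2 [[289.31885597 232.32478163]]
```

View pics/s13.png

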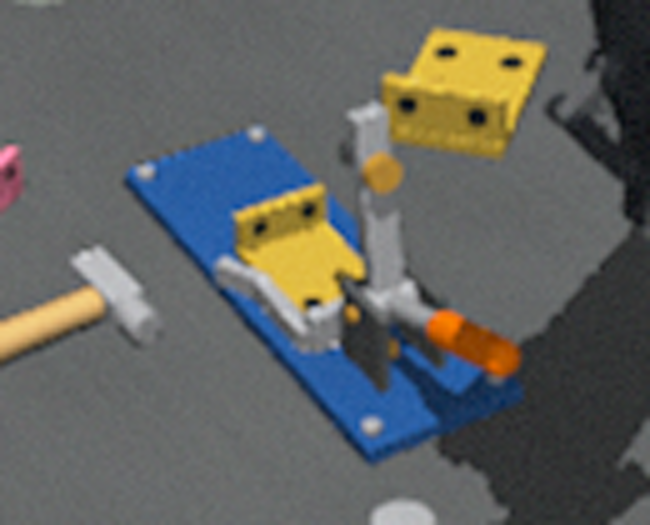

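View pics/t13.png

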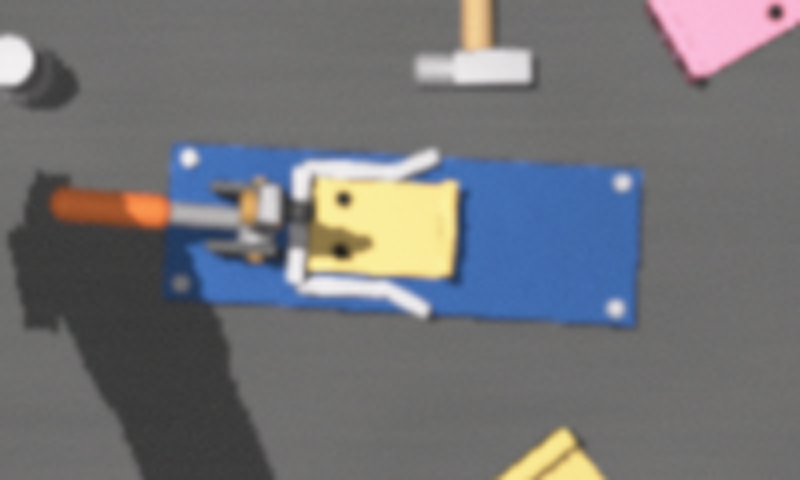

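View pics/full13.png

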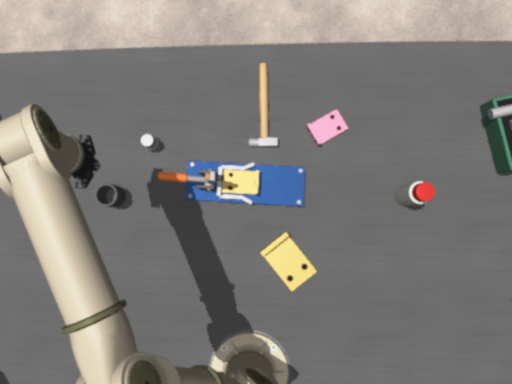

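The clamp stands as it did at the start (arm tip at crop 368,108 and handle end at ~507,357, the same pixels as before). The bracket is still home (edges at top crop 312 and 458), and the bystanders are in their original places in the top view. Handing in.

```bash
python3 -c "
from h import *
tcpj();print(arm.finish_job())"
```

```text
t 17.48 jig xyz 0.2917 -0.0002 0.3097 tilt/yawerr x-axis -0.0014 z [ 0.001 -0.    -1.   ] grip -0.0003 F jig -0.6 -0.2 1.1 q7 -0.47 ext 0.022
the job is handed in; nothing more can be done
None
```

I pushed the smaller yellow bracket home and swung the clamp shut over centre. It held on its own, untouched, for about 1.5 s. I then threw it fully open, moved clear and handed in at 17.5 s; no verdict is reported.

**Last checks:**
- **Bracket:** it looks home and square against the stop, unchanged after clamping. The push stalled at 24 N where home was predicted.
- **Clamp:** its arm and handle are back at their starting pixels.
- **Bystanders:** they look unmoved in the last top view. I compared positions by eye and did not measure them.
- **Robot:** wrist forces read about zero with the arm clear.

**Disagreements:**
- The two cameras differed by about 4–6 mm on the jig origin. I used the top view.
- In the top view the flange face measured x ≈ -0.1126, against -0.110 expected when home. The stop face read about -0.002 in the same frame, so most of that gap is frame offset.
- The foot force and clamp angle could not be read directly. The shut clamp was judged from the handle tip, about 1 px from where 1.4 rad predicts.

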